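Key and stepped pulley on a new gearmotor

ROBOT

A 6-joint arm with a two-finger parallel gripper is mounted at the origin on the work surface. World frame = base frame: x ahead of the robot, y to its left, z up, the work surface at z = 0. Lengths are in mm, angles in rad, forces in N, time in s.
With the tool pointing down it reaches from about 350 to 975 mm from the base axis. Payload 7.1 kg.
Tool frame: the origin (TCP) lies on the front face of the gripper's body, between the roots of the fingers; the fingertips stand 80 mm ahead of it and the grasp point (between the pads) lies 61 mm ahead of it (env.tips_ahead is the distance from the TCP to the fingertips, in mm); z points along the fingers, y is the line along which they close (so a half turn about z gives the same grasp; the last joint's range is limited). The gripper opens to 88 mm and grips with 3 to 60 N. Pads are 20 mm wide; open, the fingers measure 115 mm over their backs; the gripper's body (75 mm by 178 mm) begins 61 mm behind the grasp point.
Start: joints at [1.17, 0.423, 1.63, -0, 1.089, -0.019], TCP at [232.838, 579.993, 302.675] pointing down, gripper open.
Joint ranges: [-3, 3], [-0.9, 2.11], [0.09, 2.58], [-1.31, 4.45], [0.11, 2.69], [-2.54, 2.54]. Speed limits (rad/s): [2.39, 2.39, 3.01, 3.14, 3.14, 3.14].

INTERFACE

Orientations are given as a unit quaternion [x, y, z, w].
In Python, from station import env, set_gripper, viewer, workorder gives the robot as it stands. Calls block until the motion is done:
- env.reach(position, orientation): joint-space move of the TCP to a pose.
- env.move_l(position, rot=None, rate=150, f_stop=None): straight line of the TCP; rot=None keeps the orientation; rate is the mean speed in mm/s. With f_stop (N) it stops when the force on the tool has changed by that much, and returns True; else False.
- env.move_joints(angles): joint-space move.
- set_gripper(opening): finger opening in mm; the grip force is fixed at half the most; returns when the fingers have stopped.
- env.hold(seconds).
- env.ik(position, orientation): joint angles nearest the present ones, or None.
- env.read_state(): the state.
- viewer.camera(name): name is "side" or "top"; returns the picture (480x640x3 uint8, blue, green, red); there is no depth.
- viewer.camera_params(name): a dict with "fx", "fy", "cx", "cy" (pixels), "pose" (4x4, takes a point from camera to world coordinates). Camera axes: x right, y up, looking along -z (the intrinsics and any distortion apply to the point x, -y, -z); pixel columns grow to the right and rows downward; lengths in mm; the calibration is good to about 2 mm. A picture is of the moment at which its call begins. camera_params takes no time and is no camera call.
A pose or a line that the arm cannot do raises env.IKError and nothing moves.
- workorder.sign_off(): hands the job in; it is judged then, once.
The state is a dict: "time_s": time; "qpos": joint angles; "dq": joint speeds; "tau": joint torques, N m; "tool_pos": TCP position; "orientation": TCP orientation; "force": force on the tool from outside, world axes, zero at the start; "wrist_torque": the same for the moment, N m; "width": finger opening in mm; "grip_force": force on a finger pad.
Only numpy, scipy, OpenCV 4.12 (cv2) and the standard library are available. Lean on these libraries where they do the work, as an engineer would, in place of code of your own. Each camera call takes 0.05 s, during which the arm holds its last target. There are 200 camera calls.

TASK

Build up the drive on the new gearmotor: pull the plastic cap off its shaft end and put it in the scrap box, slide the loose key along the floor of the parts tray into any corner so that it lies square with its side against a long rim and its end against a short rim, let go of it, then grip it dead straight and drop it into the slot on top of the shaft. Slide every V-belt sheave from the wooden cradle onto the shaft with its keyway over the key, largest first and then by size, each fully home against the shoulder or the sheave before it, and last the stop collar in the same way, up against the last sheave. Let go of everything and leave the other things on the table where they are.

Things in the scene. Friction and masses are not known exactly. Their poses are not given: they have to be found in the camera images.
- gearmotor: Fixed worm gearmotor on a plywood board (12 mm thick, front edge flush with the gearbox): aluminium gearbox, a 72 (along the shaft) x 90 x 115 mm block, top 127 mm above the table, with a 72 mm round motor lying off its -y side (to 190 mm from the origin, terminal box up to 100 mm high). Origin: on the table under the middle of the gearbox; z up, x along the output shaft towards its free end.
- shoulder (a point): Point on the shaft axis at the shoulder of the steel output shaft, 54 mm along +x from the gearmotor's origin, 85 mm above the table; axes as the gearmotor (x along the shaft to its free end, z up). The shoulder is the flat end of a 40 mm round boss 18 mm long. The shaft is 24 mm in diameter, does not turn and reaches 101 mm from the shoulder; its last 6 mm taper to 18 mm.
- slot_floor (a point): Centre of the floor of the key slot in the top of the shaft, 39.5 mm from the shoulder and 8 mm above the shaft axis; axes as the gearmotor. The slot is 73 mm long (from 3 to 76 mm off the shoulder), 9.5 mm wide and 4 mm deep, open upwards.
- key: Loose steel key: square bar 8 x 8 mm, 70 mm long, its two ends rounded in plan (radius 4 mm). Origin at its centre, x along its length. It starts lying loose in the parts tray. In the slot its centre lies 4 mm above the slot floor and it stands 4 mm proud of the shaft.
- cap: Loose black plastic transit cap on the end of the shaft: a round tube 60 mm long, 34 mm outside diameter, 27 mm inside (an easy sliding fit), closed at its outer end. It starts on the shaft, covering its last 50 mm or so and the outer part of the key slot. Origin at its centre, x along its axis towards the closed end.
- scrap_box: Fixed open cardboard scrap box, 160 mm (x) x 140 mm (y), 50 mm high, walls and floor 4 mm. Origin: centre of its underside, z up.
- tray: Fixed parts tray, the grey lid of an organiser box: inside 152 mm (x) x 102 mm (y), floor 4 mm above the table, with a rim 3 mm high (above the floor) and 4 mm wide all round. Origin: centre of its underside, z up. The key squared into a corner has its centre 41 mm in x and 47 mm in y from the tray's middle, lying along x.
- rack: Fixed wooden cradle, 200 mm (x) x 60 mm (y), 15 mm thick, with two rails 8 mm high along x, outer edges 19 mm and inner edges 13 mm either side of its middle line; the sheaves and the collar stand on edge in a row between the rails, axes along the cradle's x. Origin: centre of its underside, z up.
- sheave_large: Loose aluminium V-belt sheave, 66 mm outside diameter, 22 mm wide, bore 26 mm with one keyway 10 mm wide and 4.5 mm deep. Origin at its centre; x along its bore, z towards the keyway (a dark set screw in the groove sits over it). Starts standing on edge in the cradle, keyway up but leaning up to 0.35 rad to either side. Either face may go first. Absent in some starts.
- sheave_middle: The same kind of sheave, 58 mm outside diameter, 22 mm wide, same bore, keyway and axes. Absent in some starts.
- sheave_small: The same kind of sheave, 50 mm outside diameter, 22 mm wide, same bore, keyway and axes. Absent in some starts.
- collar: Loose dark steel stop collar, a plain ring without a groove, 44 mm outside diameter, 18 mm wide, same bore, keyway and axes as the sheaves (set screw over the keyway). Starts in the cradle too. Always present.
- oil_bottle: Small black oil bottle with a red nozzle, 52 mm in diameter, 118 mm tall; bystander. Origin at the centre of its underside.
- whetstone: Whetstone in a wooden holder, 62 x 200 x 40 mm; bystander. Origin at the centre of its underside, length along y.
- phone: Mobile phone lying flat, 74 x 152 x 9 mm; bystander. Origin at the centre of its underside, length along y.
- scissors: Scissors lying flat, about 175 mm long along x, green handles at -x; bystander. Origin near the pivot.
- tape_roll: Roll of black tape lying flat, 90 mm outside diameter, 19 mm high; bystander. Origin at the centre of its underside.
- screwdriver: Screwdriver lying along its x; bystander.

How it is judged (in metres and radians):
On the way, in this order (a step that is already met when the one before it is completed fails the run):
1. the key lies flat on the tray floor in a corner, squared against a long and a short rim (within about 2.5 mm of each), and is let go ((x of key in the frame of tray above 0.0385 m or x of key in the frame of tray below -0.0385 m) and (y of key in the frame of tray above 0.0445 m or y of key in the frame of tray below -0.0445 m) and z of key in the frame of tray between 0.005 and 0.0105 m and angle between the x axis of key and the x axis of tray, either way round below 0.07 rad and contact force between the fingers and key below 0.3 N), for 0.2 s.
2. the key lies on the floor of the shaft slot, let go (x of key in the frame of slot_floor between -0.004 and 0.004 m and y of key in the frame of slot_floor between -0.0025 and 0.0025 m and z of key in the frame of slot_floor between 0.002 and 0.006 m and angle between the x axis of key and the x axis of slot_floor, either way round below 0.06 rad and contact force between the fingers and key below 0.3 N), for 0.2 s.
3. every sheave present is on the shaft over the key, largest first, each home against the shoulder or its larger neighbour (x of sheave_large in the frame of shoulder between 0.004 and 0.0145 m and y of sheave_large in the frame of shoulder between -0.003 and 0.003 m and z of sheave_large in the frame of shoulder between -0.0035 and 0.003 m and angle between the x axis of each of sheave_large, sheave_middle, sheave_small and the x axis of shoulder, either way round below 0.08 rad and angle between the z axis of each of sheave_large, sheave_middle, sheave_small and the z axis of shoulder, either way round below 0.25 rad and x of each of sheave_middle, sheave_small in the frame of shoulder above 0.004 m and y of sheave_middle in the frame of shoulder between -0.003 and 0.003 m and z of sheave_middle in the frame of shoulder between -0.0035 and 0.003 m and (x of sheave_middle in the frame of shoulder below 0.0145 m or distance between sheave_middle and sheave_large below 0.0255 m) and y of sheave_small in the frame of shoulder between -0.003 and 0.003 m and z of sheave_small in the frame of shoulder between -0.0035 and 0.003 m and (x of sheave_small in the frame of shoulder below 0.0145 m or distance between sheave_small and sheave_large below 0.0255 m or distance between sheave_small and sheave_middle below 0.0255 m)), for 0.2 s.
At the end, for the whole second after the job is handed in: cap in the scrap box; key in the slot; every sheave present on the shaft over the key, largest first, within 3.5 mm of the shoulder or of its larger neighbour; the collar on within 3.5 mm of the last sheave; all at rest and let go (all of step 3 and x of cap in the frame of scrap_box between -0.07 and 0.07 m and y of cap in the frame of scrap_box between -0.06 and 0.06 m and z of cap in the frame of scrap_box between 0 and 0.05 m and linear speed of each of cap, key, collar, sheave_large, sheave_middle, sheave_small below 0.02 m/s and x of key in the frame of slot_floor between -0.004 and 0.004 m and y of key in the frame of slot_floor between -0.0025 and 0.0025 m and z of key in the frame of slot_floor between 0.002 and 0.006 m and angle between the x axis of key and the x axis of slot_floor, either way round below 0.06 rad and x of collar in the frame of shoulder above 0.004 m and y of collar in the frame of shoulder between -0.003 and 0.003 m and z of collar in the frame of shoulder between -0.0035 and 0.003 m and angle between the x axis of collar and the x axis of shoulder, either way round below 0.08 rad and angle between the z axis of collar and the z axis of shoulder, either way round below 0.25 rad and (distance between collar and sheave_large below 0.0235 m or distance between collar and sheave_middle below 0.0235 m or distance between collar and sheave_small below 0.0235 m) and x of collar in the frame of shoulder above 0.022 m); the robot touches nothing.
It fails at once if the oil bottle is tipped over (angle between oil_bottle's own z axis and vertical above 0.6 rad).
It fails at once if a bystander is pushed more than 4 cm from its place (distance of any of oil_bottle, whetstone, phone, scissors, tape_roll, screwdriver from where it was at the start of the episode above 0.04 m).
Of sheave_large, sheave_middle, sheave_small only 2 to 3 are there at a start; the rules pass over those that are not, and their reading is None.
At some moment in a run one of key may be knocked a few centimetres aside while the robot is not near it.
It also fails if it takes over 210 s, if anything falls off the work surface, if the arm or the gripper's body presses on something with over 40 N, if the wrist force passes 120 N, or if a joint passes its speed limit or range.

## Working session

There is one attempt and no reset: what is moved stays moved. The work goes in short steps, each a Python script; the robot and the scene stay as the last script left them, time stands still between calls to the robot, and variables do not carry over. Pictures are saved under pics/ and viewed, at most 14 in all, crops included, and the job is handed in when it is done.

```bash
ls; mkdir -p pics; python3 - <<'E'
from station import env, viewer
import cv2
for n in("top","side"):
    cv2.imwrite(f"pics/{n}0.png",viewer.camera(n)); p=viewer.camera_params(n); print(n,{k:(v.tolist() if hasattr(v,'tolist') else v) for k,v in p.items()})
s=env.read_state();print(s)
E
```

```text
pics
top {'fx': 559.3006563938405, 'fy': 559.3006563938405, 'cx': 316.51641957253554, 'cy': 234.86580479877975, 'pose': [[0.026369739766054286, 0.9826565424420375, -0.18355041928726418, 260.2650476145775], [-0.9996186903359455, 0.02742525339502145, 0.0032139395246081077, 21.963975428119344], [0.008192115460584867, 0.18339567898966092, 0.9830050428010029, 1398.6975594948872], [0.0, 0.0, 0.0, 1.0]]}
side {'fx': 478.69553757106894, 'fy': 478.69553757106894, 'cx': 321.8712012278483, 'cy': 245.35774075446193, 'pose': [[0.7471428791898618, 0.41034496375937196, -0.5228714266368003, -7.25356766010732], [-0.6646631901083385, 0.46055339940410883, -0.5883140402984833, -600.7616782426225], [-0.0006014905565563318, 0.7870880363813433, 0.616840385508659, 701.6844102858055], [0.0, 0.0, 0.0, 1.0]]}
{'time_s': 0.1, 'qpos': array([ 1.16997369e+00,  4.23756364e-01,  1.63057977e+00, -1.63858258e-06,
        1.08859173e+00, -1.89697037e-02]), 'dq': array([ 2.37423222e-04, -2.01124208e-03, -2.85457078e-03,  1.29133192e-04,
       -9.37827234e-05, -1.25971251e-03]), 'tau': array([ 6.12284057e-04, -5.45612526e+01, -2.74324948e+01,  6.46013673e-02,
        1.88254280e-02, -3.49986476e-05]), 'tool_pos': array([232.71247378, 579.65502638, 301.99766709]), 'orientation': array([ 1.89768192e-01,  9.81828696e-01, -6.53106729e-04, -1.38391973e-04]), 'force': array([0.12582263, 0.31535828, 0.46619158]), 'wrist_torque': array([ 0.06446567, -0.01043128, -0.0072537 ]), 'grip_force': 0.0, 'width': 88.1695194235027}
```

View pics/top0.png

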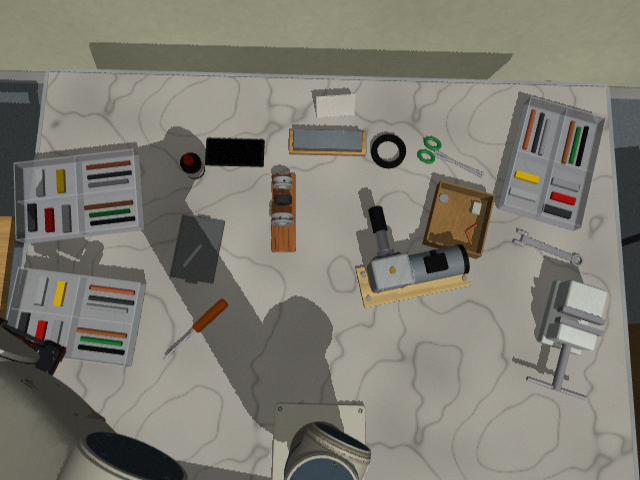

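View pics/side0.png

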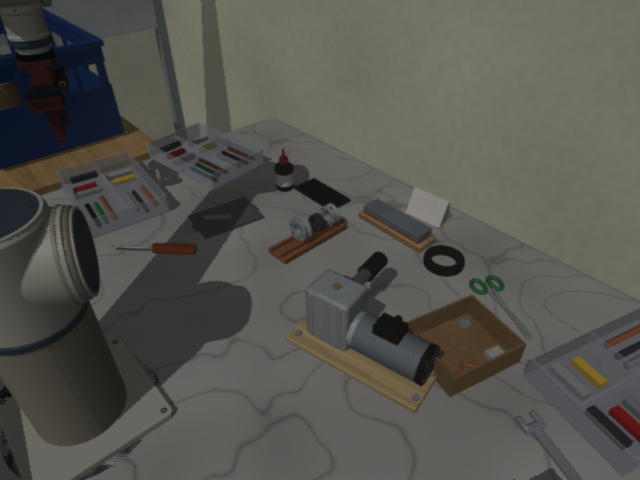

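The top view shows the rack at about (284,212), the tray at (196,249), the motor at (390,268) with its shaft and cap pointing up to (376,208), and the scrap box at (458,218). Next I'll zoom in.

```bash
cat > h.py <<'E'
import numpy as np, cv2
from station import env,set_gripper,viewer,workorder
from scipy.spatial.transform import Rotation as R
def ray(n,u,v):
    p=viewer.camera_params(n);T=np.array(p['pose'])
    d=T[:3,:3]@np.array([(u-p['cx'])/p['fx'],-(v-p['cy'])/p['fy'],-1.]);return T[:3,3],d
def plane(n,u,v,z):
    o,d=ray(n,u,v);return o+d*(z-o[2])/d[2]
def proj(n,P):
    p=viewer.camera_params(n);T=np.array(p['pose']);q=(np.atleast_2d(P)-T[:3,3])@T[:3,:3]
    return np.c_[p['cx']+p['fx']*q[:,0]/-q[:,2],p['cy']-p['fy']*q[:,1]/-q[:,2]]
def tri(a,b):
    o1,d1=ray('top',*a);o2,d2=ray('side',*b)
    s=np.linalg.lstsq(np.c_[d1,-d2],o2-o1,rcond=None)[0];A=o1+d1*s[0];B=o2+d2*s[1];return (A+B)/2,np.linalg.norm(A-B)
def crop(img,x0,y0,w,h,k):
    return cv2.resize(img[y0:y0+h,x0:x0+w],None,fx=k,fy=k,interpolation=cv2.INTER_CUBIC)
E
python3 - <<'E'
from h import *
t=cv2.imread('pics/top0.png');s=cv2.imread('pics/side0.png')
a=np.zeros((600,800,3),np.uint8)
a[:300,:400]=crop(t,160,205,80,60,5)[:300] # tray... 
a[:300,:400]=cv2.resize(t[205:295,155:275],(400,300),interpolation=cv2.INTER_CUBIC)
a[:300,400:]=cv2.resize(t[160:260,220:353],(400,300),interpolation=cv2.INTER_CUBIC)
a[300:,:400]=cv2.resize(t[195:315,340:500],(400,300),interpolation=cv2.INTER_CUBIC)
a[300:,400:]=cv2.resize(s[190:280,260:380],(400,300),interpolation=cv2.INTER_CUBIC)
cv2.imwrite('pics/c1.png',a)
E
```

```text
(no output)
```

View pics/c1.png

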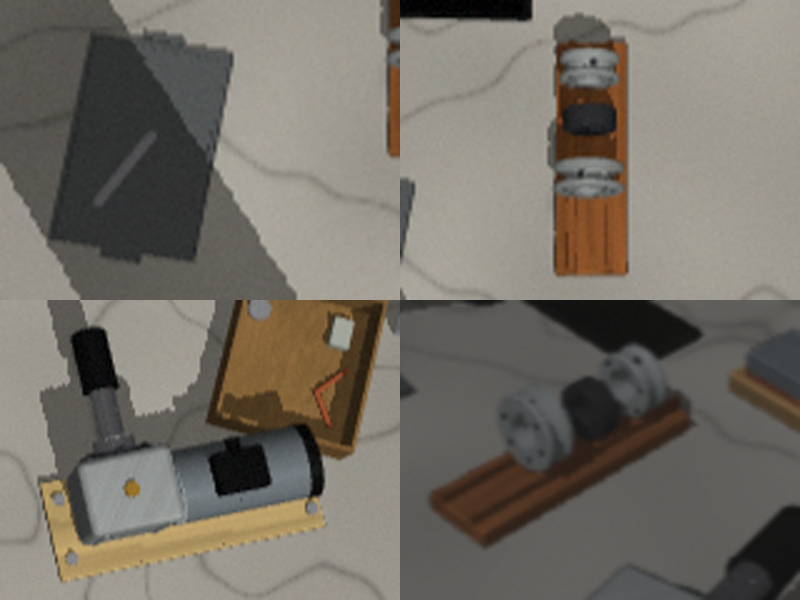

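```bash
python3 - <<'E'
from h import *
np.set_printoptions(precision=1,suppress=True)
t=cv2.imread('pics/top0.png')
hsv=cv2.cvtColor(t,cv2.COLOR_BGR2HSV)
def P(c,k,o,z): return np.array([plane('top',o[0]+(u+.5)/k-.5,o[1]+(v+.5)/k-.5,z) for u,v in c])
q=P([(92,33),(232,50),(197,262),(50,240)],3.333,(155,205),7);print('tray',q,np.linalg.norm(q-np.roll(q,1,0),axis=1),q.mean(0))
q=P([(155,133),(97,204)],3.333,(155,205),12);print('key',q,np.linalg.norm(q[0]-q[1]))
q=P([(209,422),(352,458),(385,310)],2.5,(340,195),50);print('box',q)
def rect(m,x0,y0,w,h,z,name):
    mm=np.zeros_like(m);mm[y0:y0+h,x0:x0+w]=m[y0:y0+h,x0:x0+w]
    c=max(cv2.findContours(mm,cv2.RETR_EXTERNAL,cv2.CHAIN_APPROX_NONE)[0],key=cv2.contourArea)
    r=cv2.minAreaRect(c);b=cv2.boxPoints(r);print(name,r);w=np.array([plane('top',*p,z) for p in b]);print(w.mean(0),w[:,:2].tolist(),np.linalg.norm(w-np.roll(w,1,0),axis=1));return c
H,S,V=cv2.split(hsv)
rect((V<45).astype(np.uint8),362,198,30,45,85,'cap')
rect(((H<18)&(S>110)).astype(np.uint8),262,160,45,100,15,'rack')
g=((S<60)&(V>60)).astype(np.uint8)
rect(g,273,206,22,24,48,'sheaveB')
rect(g,274,174,20,17,48,'sheaveT')
rect(((S<90)&(V<75)).astype(np.uint8),273,188,24,20,41,'collar')
# gearbox/shaft
c=rect(((V>120)&(S<60)).astype(np.uint8),368,250,48,45,127,'gbox')
# shaft centre line
for v in range(232,250,3):
    row=hsv[v,370:395];print(v,row[:,2].tolist())
E
```

```text
tray [[563.1 360.2   7. ]
 [552.9 252.8   7. ]
 [390.6 269.7   7. ]
 [404.1 380.3   7. ]] [160.4 107.9 163.2 111.5] [477.7 315.7   7. ]
key [[486.4 306.2  12. ]
 [431.4 346.   12. ]] 67.85329036973963
box [[ 211.  -242.    50. ]
 [ 181.5 -376.2   50. ]
 [ 320.  -411.6   50. ]]
cap ((377.11767578125, 218.97059631347656), (25.708772659301758, 14.309601783752441), 75.96376037597656)
[ 548.6 -126.9   85. ] [[574.3024882137304, -102.50708155883811], [583.8597292312044, -135.9758776399811], [522.8596873194804, -151.2464227396843], [513.4645328115879, -118.03249763691974]] [62.8 34.8 62.9 34.5]
rack ((283.5, 212.5), (77.0, 23.0), 90.0)
[575.2 102.7  15. ] [[674.339489130376, 135.87219021504507], [676.0418312843676, 76.86901974168707], [476.0741695027074, 70.1821849026123], [474.4834076894974, 127.68124611875027]] [200.   59.  200.1  57.5]
sheaveB ((283.0, 218.5), (13.0, 20.0), 90.0)
[551.3 101.4  48. ] [[566.9946968838653, 126.68656529330845], [568.3919374160594, 77.24214260715843], [535.5757153805562, 76.12325006538504], [534.1943552670515, 125.35302716812117]] [32.8 49.5 32.8 49.2]
sheave
[... 746 characters left out ...]
372.0314142745684, -123.89155475855028]] [69.9 94.8 70.1 93.9]
232 [90, 93, 91, 15, 6, 24, 54, 69, 77, 74, 83, 77, 75, 71, 67, 59, 87, 95, 98, 97, 90, 92, 158, 161, 162]
235 [91, 91, 92, 93, 91, 87, 74, 66, 68, 76, 74, 80, 75, 73, 69, 63, 67, 93, 96, 94, 96, 96, 122, 162, 160]
238 [90, 93, 92, 90, 92, 88, 85, 65, 67, 74, 74, 81, 77, 76, 71, 69, 77, 76, 95, 95, 94, 97, 98, 125, 164]
241 [93, 92, 90, 93, 92, 90, 83, 76, 60, 72, 74, 71, 80, 79, 73, 69, 63, 65, 82, 99, 92, 94, 94, 96, 125]
244 [91, 94, 91, 95, 93, 93, 89, 84, 73, 67, 73, 78, 69, 76, 76, 74, 73, 65, 59, 94, 94, 96, 95, 93, 95]
247 [91, 90, 92, 92, 94, 94, 89, 84, 74, 62, 67, 73, 75, 74, 80, 76, 73, 71, 62, 75, 94, 94, 93, 94, 96]
```

```bash
cat >> h.py <<'E'
np.set_printoptions(precision=2,suppress=True)
B=R.from_matrix(np.array([[1,0,0],[0,-1,0],[0,0,-1.]]).T)
def pose(p,yaw,roll=0,flip=False,ahead=61):
    r=R.from_euler('z',yaw)*R.from_euler('x',roll)*B
    if flip: r=r*R.from_euler('z',np.pi)
    return np.asarray(p,float)-ahead*r.as_matrix()[:,2], r.as_quat()
def go(p,yaw,roll=0,flip=False,ahead=61,lin=False,**k):
    a,q=pose(p,yaw,roll,flip,ahead)
    return env.move_l(a,q,**k) if lin else env.reach(a,q)
def st(m=''):
    s=env.read_state();print(m,'t%.1f'%s['time_s'],'tcp',s['tool_pos'],'F',s['force'],'w %.1f g %.1f'%(s['width'],s['grip_force']),'j6 %.2f'%s['qpos'][5]);return s
def save(n): 
    for c in('top','side'): cv2.imwrite(f'pics/{c}{n}.png',viewer.camera(c))
E
python3 - <<'E'
from h import *
b=np.array([plane('top',*p,50) for p in [(439,183),(493,195),(484,256),(424,243)]]);print(b,b.mean(0),np.linalg.norm(b-np.roll(b,1,0),axis=1))
for f in(0,1):
    for n,p,y,ro in [('cap',(549,-127,85),.235,0),('lean',(600,-115,85),.235,.35),('lean-',(600,-115,85),.235,-.35),('box',(300,-320,60),0,0),('rack',(643,105,45),.04,.35),('rack-',(643,105,45),.04,-.35),('tray',(478,316,10),-.06,0),('key',(459,326,10),.63,0)]:
        a,q=pose(p,y,ro,f);print(f,n,env.ik(a,q))
E
```

```text
[[ 652.55 -285.18   50.  ]
 [ 625.43 -419.56   50.  ]
 [ 471.03 -392.67   50.  ]
 [ 499.18 -246.26   50.  ]] [ 562.05 -335.92   50.  ] [158.23 137.09 156.72 149.1 ]
0 cap [-0.25  0.56  1.85 -0.    0.73  1.09]
0 lean [-0.35  0.69  1.64  0.34  1.04  0.78]
0 lean- [-0.05  0.6   1.83 -0.55  0.68  1.71]
0 box [-0.84  0.49  2.13 -0.    0.52  0.73]
0 rack [-0.01  0.74  1.67  0.49  0.82  1.17]
0 rack- [ 0.29  0.76  1.61 -0.43  0.91  2.12]
0 tray [ 0.56  0.7   1.84 -0.    0.6   2.19]
0 key [ 0.6   0.69  1.86 -0.    0.59  1.54]
1 cap [-0.25  0.56  1.85 -0.    0.73 -2.05]
1 lean [-0.35  0.69  1.64  0.34  1.04 -2.36]
1 lean- [-0.05  0.6   1.83 -0.55  0.68 -1.43]
1 box [-0.84  0.49  2.13 -0.    0.52 -2.42]
1 rack [-0.01  0.74  1.67  0.49  0.82 -1.97]
1 rack- [ 0.29  0.76  1.61 -0.43  0.91 -1.03]
1 tray [ 0.56  0.7   1.84 -0.    0.6  -0.95]
1 key [ 0.6   0.69  1.86 -0.    0.59 -1.6 ]
```

```bash
python3 - <<'E'
from h import *
y=.235;c=np.array([549,-128,85.]);d=np.array([np.cos(y),np.sin(y),0])
go(c+[0,0,120],y);go(c,y,lin=True);st('at cap')
set_gripper(0);s=st('gripped')
go(c+d*75,y,lin=True,rate=60);st('pulled')
go(c+d*75+[0,0,60],y,lin=True);st('up');save(1)
go([555,-330,150],y+.0);go([555,-330,62],y,lin=True);set_gripper(55);go([555,-330,150],y,lin=True);st('released')
E
python3 - <<'E'
import cv2
import numpy as np
a=np.zeros((480,800,3),np.uint8)
t=cv2.imread('pics/top1.png');s=cv2.imread('pics/side1.png')
a[:,:400]=cv2.resize(t[180:300,330:430],(400,480));a[:,400:]=cv2.resize(s[160:400,250:450],(400,480));cv2.imwrite('pics/c2.png',a)
E
```

```text
at cap t3.8 tcp [ 549.55 -128.06  146.68] F [0.48 0.23 0.02] w 88.0 g 0.0 j6 1.09
gripped t4.7 tcp [ 548.98 -127.94  145.98] F [-1.24 -0.39  0.42] w 34.4 g 30.0 j6 1.09
pulled t6.0 tcp [ 621.57 -110.62  145.95] F [-0.42  0.17 -0.18] w 34.6 g 30.0 j6 1.14
up t6.6 tcp [ 621.65 -110.54  205.94] F [-0.1   0.05 -1.09] w 34.0 g 30.0 j6 1.14
released t9.6 tcp [ 554.59 -329.75  210.41] F [0.11 0.01 0.52] w 55.3 g 0.0 j6 0.78
```

View pics/c2.png

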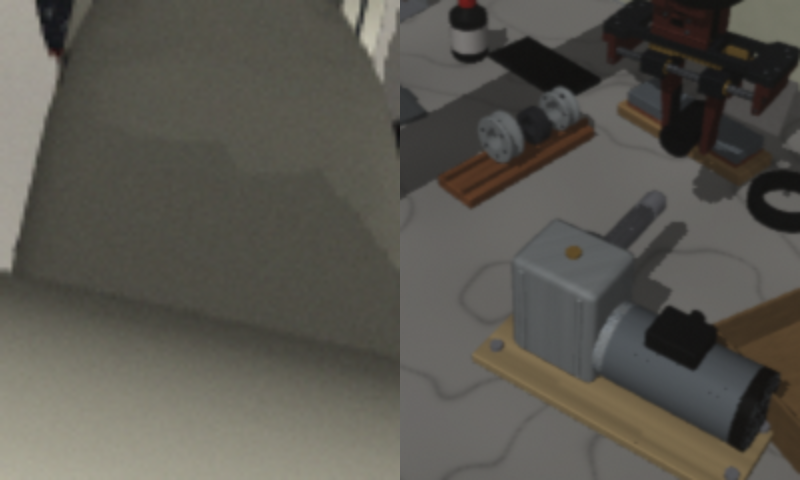

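```bash
python3 - <<'E'
from h import *
y=.235;E=np.array([568,-123.5,0.]);d=np.array([np.cos(y),np.sin(y),0]);l=np.array([-np.sin(y),np.cos(y),0]);z=np.array([0,0,1.])
G=lambda a,b,h,**k: go(E+a*d+b*l+h*z,y,ahead=80,**k)
set_gripper(0)
G(-15,45,150)
def tcp(): return env.read_state()['tool_pos']
def probe(A,Bq,**k):
    G(*A,lin=True);r=G(*Bq,lin=True,rate=15,f_stop=4,**k);env.hold(.1);s=env.read_state();p=s['tool_pos']-E;out=np.array([p@d,p@l,p[2]-80]);print(r,out,s['force']);G(*A,lin=True);return out
a=probe((-15,45,72),(-15,10,72))
b=probe((-70,45,72),(-70,10,72))
G(-70,45,150,lin=True);G(-70,-45,150,lin=True)
c=probe((-70,-45,72),(-70,-10,72))
e=probe((-15,-45,72),(-15,-10,72))
G(-15,-45,120,lin=True)
m1=(a+e)/2;m2=(b+c)/2;print('centre',m1,m2,'gap',a[1]-e[1],b[1]-c[1])
dy=np.arctan2(m1[1]-m2[1],m1[0]-m2[0]);print('yaw',y+dy)
t=probe((-14,m1[1],115),(-14,m1[1],90));
G(40,m1[1],115,lin=True)
x=probe((40,m1[1],79),(5,m1[1],79))
G(40,m1[1],200,lin=True);st()
print(E+m1[0]*d+m1[1]*l, E+m2[0]*d+m2[1]*l)
E
```

```text
True [-15.38  22.84  71.47] [0.64 0.29 0.25]
True [-70.44  22.3   71.52] [ 0.53 -0.23 -0.33]
True [-70.   -18.66  71.79] [ 0.59 -1.45  1.76]
True [-14.99 -19.62  71.79] [ 0.45 -2.97  1.45]
centre [-15.19   1.61  71.63] [-70.22   1.82  71.66] gap 42.45675983903472 40.960676928273216
yaw 0.23115917508665768
True [-13.96   1.63  97.27] [-0.93 -0.12  5.75]
True [13.8   1.6  78.76] [1.42 0.09 0.88]
 t29.4 tcp [ 605.87 -112.56  279.13] F [ 0.27  1.35 -0.24] w 0.5 g 0.0 j6 1.13
[ 552.85 -125.47    0.  ] [ 499.29 -138.08    0.  ]
```

```bash
python3 - <<'E'
from h import *
y=.231;E=np.array([568,-123.5,0.]);d=np.array([np.cos(y),np.sin(y),0]);l=np.array([-np.sin(y),np.cos(y),0]);z=np.array([0,0,1.])
G=lambda a,b,h,**k: go(E+a*d+b*l+h*z,y,ahead=80,**k)
def probe(A,Bq):
    G(*A,lin=True);env.hold(.3);r=G(*Bq,lin=True,rate=6,f_stop=3);s=env.read_state();p=s['tool_pos']-E;o=np.array([p@d,p@l,p[2]-80]);
    env.hold(.2);s=env.read_state();p=s['tool_pos']-E;o2=np.array([p@d,p@l,p[2]-80]);print(r,o,o2,s['force']@l);G(*A,lin=True);return o2
G(-10,45,130)
G(-10,45,72,lin=True)
a=probe((-15,26,72),(-15,15,72))
b=probe((-70,26,72),(-70,15,72))
G(-70,45,72,lin=True);G(-70,45,130,lin=True);G(-70,-45,130,lin=True);G(-70,-45,72,lin=True)
c=probe((-70,-23,72),(-70,-12,72))
e=probe((-15,-23,72),(-15,-12,72))
G(-15,-45,72,lin=True);G(-15,-45,130,lin=True)
m1=(a+e)/2;m2=(b+c)/2;print(m1,m2,a[1]-e[1],b[1]-c[1],'yaw',y+np.arctan2(m1[1]-m2[1],m1[0]-m2[0]))
print(E+m1[0]*d+m1[1]*l, E+m2[0]*d+m2[1]*l);st()
set_gripper(88)
G(0,0,300);env.reach(*pose([500,-450,350],.2));save(2)
E
python3 - <<'E'
import cv2
import numpy as np
a=np.zeros((600,800,3),np.uint8)
t=cv2.imread('pics/top2.png');s=cv2.imread('pics/side2.png')
a[:300,:400]=cv2.resize(t[205:295,155:275],(400,300));a[:300,400:]=cv2.resize(s[180:255,170:270],(400,300))
a[300:,:400]=cv2.resize(t[190:280,360:480],(400,300));a[300:,400:]=cv2.resize(t[160:235,240:340],(400,300));cv2.imwrite('pics/c3.png',a)
E
```

```text
True [-15.27  22.78  71.66] [-15.58  22.88  71.3 ] -0.01295048146516763
True [-70.27  21.99  71.73] [-70.48  22.15  71.44] -0.3569909254022644
True [-70.02 -18.94  71.83] [-70.11 -18.97  71.64] -2.0225599565001993
True [-15.05 -19.69  71.8 ] [-15.09 -19.7   71.6 ] -1.760065285932335
[-15.33   1.59  71.45] [-70.3    1.59  71.54] 42.573824627224994 41.119535136861415 yaw 0.23106139073487034
[ 552.71 -125.46    0.  ] [ 499.21 -138.05    0.  ]
 t41.4 tcp [ 563.43 -170.35  209.91] F [ 0.14  0.13 -0.65] w 0.4 g 0.0 j6 1.03
```

View pics/c3.png

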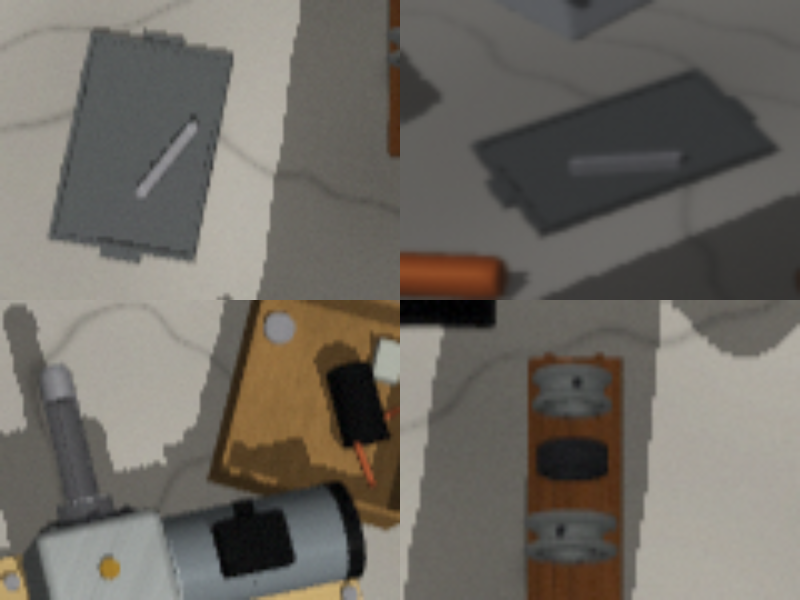

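Cap is lying in the scrap box (lower-left tile, around (355,405)). The key has been knocked and now lies in the right half of the tray. One set screw sits left of centre on the near sheave at (560,531), and slightly right on the far one. Now the key.

```bash
cat > key1.py <<'E'
from h import *
t=viewer.camera('top');hsv=cv2.cvtColor(t,cv2.COLOR_BGR2HSV);x0,y0=180,225
g=t[225:275,180:225].astype(float).mean(2)
m=np.zeros(t.shape[:2],np.uint8);m[225:275,180:225]=(g>118)
# remove background connected to the outside: take component nearest the expected key centre
n,lab,stt,cen=cv2.connectedComponentsWithStats(m);i=1+np.argmin([np.hypot(*(c-[204.6,252])) for c in cen[1:]])
c=np.argwhere(lab==i)[:,::-1].astype(np.float32);r=cv2.minAreaRect(c);print(len(c),r)
b=cv2.boxPoints(r);w=np.array([plane('top',*p,12) for p in b]);L=np.linalg.norm(w-np.roll(w,1,0),axis=1);print(w.mean(0),L)
v=(w[1]-w[0]) if L[1]>L[2] else (w[2]-w[1]);ky=np.arctan(v[1]/v[0]);print('yaw',ky)
E
python3 key1.py
```

```text
81 ((204.5486602783203, 252.5384063720703), (2.932982921600342, 27.016489028930664), 38.290164947509766)
[466.49 296.36  12.  ] [ 7.47 66.93  7.52 66.89]
yaw -0.6116051711916282
```

```bash
cat >> h.py <<'E'
TC=np.array([477.7,315.7,0]);TY=-.112
tx=np.array([np.cos(TY),np.sin(TY),0]);ty=np.array([-np.sin(TY),np.cos(TY),0]);Z=np.array([0,0,1.])
T=lambda a,b,h,**k: go(TC+a*tx+b*ty+h*Z,TY,ahead=80,**k)
def tloc(): s=env.read_state();p=s['tool_pos']-TC;return np.array([p@tx,p@ty,p[2]-80])
E
cat > key2.py <<'E'
from h import *
k=np.array([466.5,296.4,0.]);ky=-.61
set_gripper(50)
go(k+80*Z,ky,flip=True,ahead=80);go(k+8.8*Z,ky,flip=True,ahead=80,lin=True,rate=80);st('above')
set_gripper(0);st('grip')
T(-32,-40,9.0,flip=True,lin=True,rate=60);st('dragged')
set_gripper(25);T(-32,-40,60,flip=True,lin=True);set_gripper(0)
T(-32,-10,60);T(-32,-15,8.6,lin=True);
r=T(-32,-45,8.6,lin=True,rate=15,f_stop=3);print('y push',r,tloc(),env.read_state()['force']@ty)
T(-32,-10,8.6,lin=True);T(-32,-10,40,lin=True);T(35,-46.5,40,lin=True);T(35,-46.5,8.6,lin=True)
r=T(-10,-46.5,8.6,lin=True,rate=15,f_stop=3);env.hold(.1);print('x push',r,tloc(),env.read_state()['force']@tx)
T(35,-46.5,8.6,lin=True);T(35,-46.5,60,lin=True);env.reach(*pose([480,50,250],0));st();save(3)
t=cv2.imread('pics/top3.png');s=cv2.imread('pics/side3.png')
cv2.imwrite('pics/c4.png',np.hstack([crop(t,165,210,70,80,5),crop(s,180,185,90,80,5)[:,:450]]))
E
python3 key2.py
```

```text
above t49.5 tcp [466.77 296.58  89.13] F [ 0.17 -0.36  0.41] w 50.1 g 0.0 j6 -0.42
grip t50.2 tcp [466.52 296.42  88.83] F [-0.07  0.09  1.77] w 7.3 g 30.0 j6 -0.42
dragged t50.9 tcp [441.64 279.64  89.03] F [0.08 0.13 0.26] w 7.4 g 30.0 j6 -0.92
y push True [-31.81 -30.76   8.66] 2.418838431769445
x push True [  2.91 -46.22   8.51] 3.1728656642261193
 t62.4 tcp [479.9   50.43 310.11] F [ 0.42  0.07 -1.19] w 0.6 g 0.0 j6 1.65
```

View pics/c4.png

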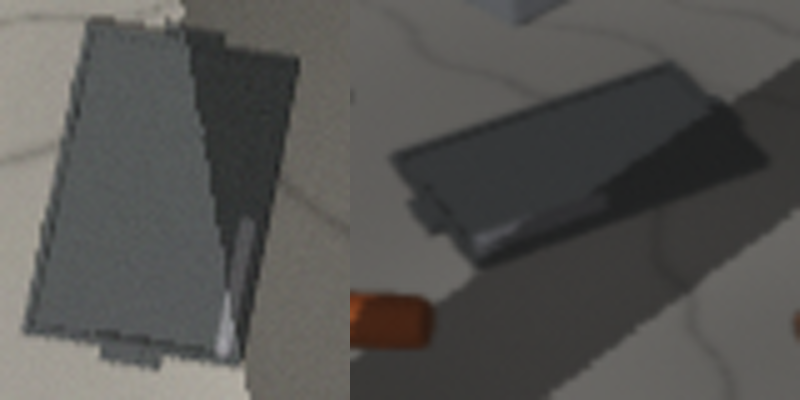

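The key lies in the near-right corner (from (225,350) to (247,218) in the left tile), with its far end perhaps 2–3 mm off the long rim. I'll push once more, firmer.

```bash
cat > key3.py <<'E'
from h import *
T(-20,-15,60);T(-20,-15,8.6,lin=True)
for a in(-20,-60,-40):
    T(a,-22,8.6,lin=True);env.hold(.2);r=T(a,-48,8.6,lin=True,rate=10,f_stop=7);env.hold(.1);print('y push',a,r,tloc(),env.read_state()['force']@ty)
    T(a,-22,8.6,lin=True)
T(-40,-22,40,lin=True);T(20,-44.5,40,lin=True);T(20,-44.5,8.6,lin=True);env.hold(.2)
r=T(-12,-44.5,8.6,lin=True,rate=10,f_stop=5);env.hold(.2);print('x push',r,tloc(),env.read_state()['force']@tx)
T(20,-44.5,8.6,lin=True);T(20,-44.5,60,lin=True);T(-42,-44.5,60);st()
t=viewer.camera('side');cv2.imwrite('pics/s4.png',crop(t,170,170,110,90,6))
E
python3 key3.py
```

```text
y push -20 True [-19.69 -31.23   8.77] 2.801136900629252
y push -60 True [-59.51 -30.66   8.84] 1.9692637009463412
y push -40 True [-39.56 -30.74   8.78] 1.7845670318528313
x push True [  1.87 -43.9    8.67] 3.594526508600175
 t75.1 tcp [429.23 275.87 138.93] F [ 0.58  0.2  -0.36] w 0.3 g 0.0 j6 2.23
```

View pics/s4.png

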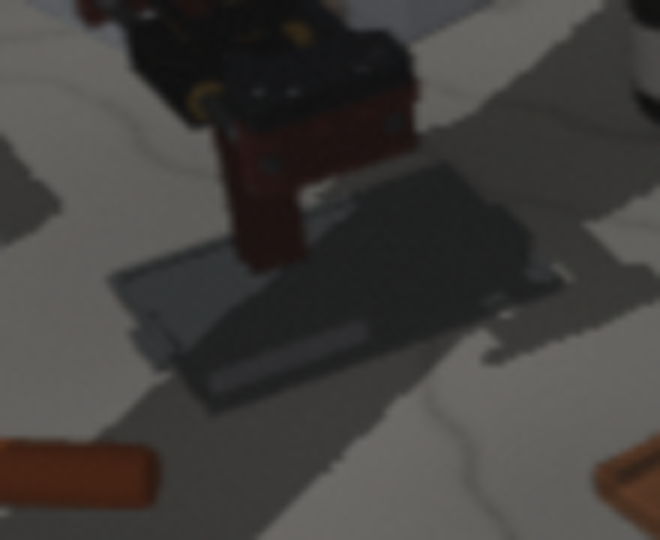

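```bash
cat > key4.py <<'E'
from h import *
YM=.2311;k=TC+(1.87-45)*tx-43.8*ty;ky=TY-.01
set_gripper(30)
go(k+60*Z,ky,ahead=80);go(k+8.5*Z,ky,ahead=80,lin=True,rate=60);env.hold(.2)
set_gripper(0);s=st('grip');off=s['tool_pos'][2]-84  # tool z minus key bottom + 80... 
off=s['tool_pos'][2]-4   # tcp z above key bottom
go(k+20*Z,ky,ahead=80,lin=True,rate=40);go(k+180*Z,ky,ahead=80,lin=True)
C=np.array([511.4,-135.15,0])
go(C+180*Z,YM,ahead=80);
P=lambda h,dx=0,dy=0,**k:go(C+dx*np.array([.9734,.2290,0])+dy*np.array([-.229,.9734,0])+(h+off)*Z,YM,ahead=0,lin=True,**k)
P(105,rate=100);env.hold(.4);st('above, off %.2f'%off)
r=P(93.6,rate=10,f_stop=4);s=st('down %s'%r);print('key bottom',s['tool_pos'][2]-off)
save(5)
s_=cv2.imread('pics/side5.png');cv2.imwrite('pics/s5.png',crop(s_,300,200,120,100,6))
E
python3 key4.py
```

```text
grip t77.8 tcp [430.3  277.44  88.69] F [-0.16  4.06  1.47] w 7.3 g 30.0 j6 2.24
above, off 84.69 t82.2 tcp [ 511.52 -135.21  190.01] F [ 0.33 -0.39 -0.24] w 7.2 g 30.0 j6 1.06
down False t83.5 tcp [ 511.45 -135.15  178.36] F [ 0.1   0.37 -1.08] w 7.2 g 30.0 j6 1.06
key bottom 93.67324309793047
```

View pics/s5.png

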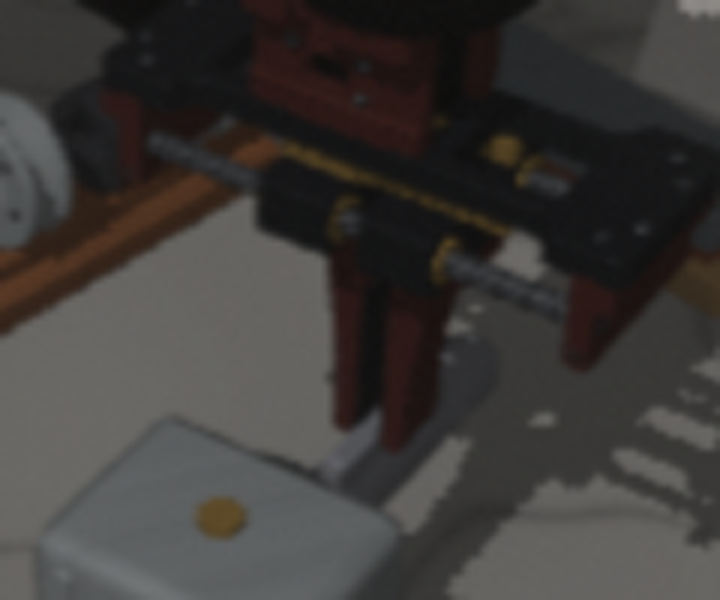

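The key sits in the slot: its bottom reached 93.7 mm with no contact force. I'll release it and pick up the near sheave.

```bash
cat > pick.py <<'E'
from h import *
import sys
YR=.036
def pick(c,roll,name,dx=0):
    set_gripper(84)
    c=np.array(c,float)+dx*np.array([1,YR,0])
    go(c+90*Z,YR,roll);go(c,YR,roll,lin=True,rate=120);env.hold(.1)
    set_gripper(0);s=st('gripped '+name)
    go(c+120*Z,YR,roll,lin=True)
    q=[330,-260,420]
    go(q,.78,0);env.hold(.2);st('show')
    im=viewer.camera('side');u,v=proj('side',q)[0];print('proj',u,v);u,v=int(u),int(v)
    x0,y0=max(u-50,0),max(v-40,0);print('crop',x0,y0);cv2.imwrite(f'pics/show_{name}.png',crop(im,x0,y0,100,80,8))
E
python3 - <<'E'
from h import *
env.hold(.1);set_gripper(20);s=env.read_state();p=s['tool_pos'];env.move_l(p+60*Z);st('up')
env.reach(*pose([511,-135,300],.2311))
print(plane('top',280,217.75,70),plane('top',284.25,180.75,65))
from pick import pick
a=plane('top',280,217.75,70)
pick([a[0],101.8,50],-.25,'B')
save(6)
cv2.imwrite('pics/t6.png',crop(cv2.imread('pics/top6.png'),360,195,40,70,5))
E
```

```text
up t84.7 tcp [ 511.23 -135.09  238.12] F [-0.32  0.01 -0.74] w 20.1 g 0.0 j6 1.06
[548.17 107.41  70.  ] [642.96 100.83  65.  ]
gripped B t89.0 tcp [548.38 118.08 109.69] F [-0.47  6.25  4.36] w 57.3 g 30.0 j6 2.10
show t91.9 tcp [ 330.35 -259.72  480.58] F [-0.38 -0.4  -1.28] w 57.6 g 30.0 j6 0.10
proj 344.17645821063513 181.34946393930971
crop 294 141
```

View pics/show_B.png

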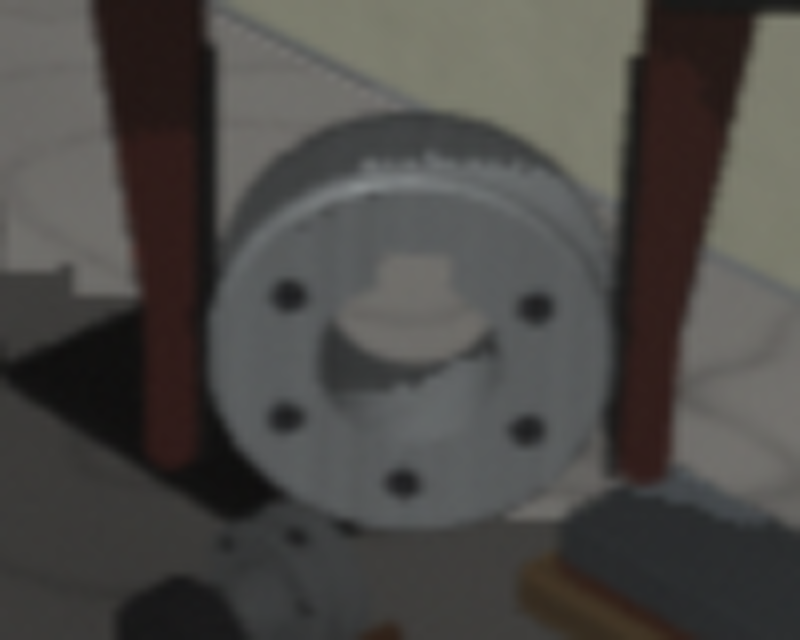

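```bash
cat >> h.py <<'E'
def face(pts,crop0,w,k=8,q=(330,-260,420),y=.78):
    ax=np.array([np.cos(y),np.sin(y),0]);o_=np.array(q)-w/2*ax;la=np.array([-np.sin(y),np.cos(y),0]);out=[]
    for u,v in pts:
        o,d=ray('side',crop0[0]+(u+.5)/k-.5,crop0[1]+(v+.5)/k-.5);X=o+d*((o_-o)@ax)/(d@ax)-o_;out.append([X@la,X[2]])
    return np.array(out)
E
python3 - <<'E'
from h import *
f=face([(290,295),(535,308),(527,430),(287,417),(403,483),(414,256)],(294,141),22);print(f)
c=f[:4].mean(0);print('c',c)
# expected angles (ccw from z toward +y lateral), keyway=0
e=np.array([60,-60,-120,120,180,0]);g=f-c;a=np.degrees(np.arctan2(g[:,0],g[:,1]));print(a,(a-e+180)%360-180)
E
```

```text
[[ 16.09  10.9 ]
 [-18.18  10.07]
 [-18.01  -9.92]
 [ 16.32  -9.08]
 [ -0.57 -19.59]
 [ -1.06  17.71]]
c [-0.94  0.49]
[  58.57  -60.94 -121.38  119.    178.94   -0.38] [-1.43 -0.94 -1.38 -1.   -1.06 -0.38]
```

Sheave B is gripped at 57.5 mm, so it is the middle one (58 mm) and T is the small one. The picture shows the keyway at (414,258) within about 1° of upright. Insert it, centring the height on the shaft's taper by touch.

```bash
cat > ins.py <<'E'
from h import *
YM=.2311;d=np.array([np.cos(YM),np.sin(YM),0]);l=np.array([-d[1],d[0],0])
AX=np.array([552.71,-125.46,0]);END=np.array([581.05,-118.73,0])-10*d;END=AX+((END-AX)@d)*d
def A(s,lat,h,roll,**k): return go(END+(s-101)*d+lat*l+(85+h)*Z,YM,roll,lin=True,**k)
def loc(roll):
    s=env.read_state();zt=R.from_quat(s['orientation']).as_matrix()[:,2];p=s['tool_pos']+61*zt-END
    return np.array([p@d+101,p@l,p[2]-85]),s['force']
def center(s,h,roll,half):
    A(s+14,0,h,roll);A(s+14,0,h,roll)
    print('enter',A(s,0,h,roll,rate=25,f_stop=4),loc(roll));env.hold(.15)
    lo=A(s,0,h-6,roll,rate=6,f_stop=2.5);a=loc(roll);A(s,0,h,roll,rate=20);env.hold(.15)
    up=A(s,0,h+6,roll,rate=6,f_stop=2.5);b=loc(roll);print(lo,a,up,b)
    return (a[0][2]+b[0][2])/2
E
python3 - <<'E'
from ins import *
roll=-.02
env.reach(*pose(END+40*d+150*Z,YM,roll))
h=center(110,1,roll,11);print('h',h)
A(110,0,h,roll);env.hold(.1);st()
r=A(82,0,h,roll,rate=25,f_stop=6);print(r,loc(roll))
E
```

```text
enter False (array([110.05,  -0.07,   1.04]), array([-0.56,  0.52, -0.58]))
False (array([110.02,  -0.01,  -4.95]), array([ 0.07,  0.64, -0.56])) False (array([109.99,   0.02,   6.97]), array([-0.17, -0.72, -1.84]))
h 1.0081048510919288
 t98.6 tcp [ 579.73 -117.83  146.78] F [ 0.23 -0.08 -1.82] w 57.5 g 30.0 j6 1.15
False (array([82.18, -0.05,  1.05]), array([ 0.32,  0.21, -1.71]))
```

```bash
cat >> ins.py <<'E'
def seat(s,h,roll,target,lat=0):
    lo=A(s,lat,h-4,roll,rate=6,f_stop=2.5);a=loc(roll);A(s,lat,h,roll,rate=20);env.hold(.1)
    up=A(s,lat,h+4,roll,rate=6,f_stop=2.5);b=loc(roll);h2=(a[0][2]+b[0][2])/2;print('z',lo,a[0][2],up,b[0][2])
    A(s,lat,h2,roll,rate=20);env.hold(.1)
    r=A(target-8,lat,h2,roll,rate=35,f_stop=8);env.hold(.1);print('seat',r,loc(roll),env.read_state()['time_s']);return h2
E
python3 - <<'E'
from ins import *
seat(82,1,-.02,11)
E
```

```text
z True -0.1526964172785341 True 1.865087700814712
seat True (array([ 8.75, -0.17,  0.73]), array([2.29, 0.79, 0.58])) 103.275
```

```bash
python3 - <<'E'
from ins import *
set_gripper(80);p=env.read_state()['tool_pos'];env.move_l(p+100*Z)
from pick import pick
pick([643,104.8,45.5],.2,'T',dx=4)
E
```

```text
gripped T t107.7 tcp [647.86  93.86 105.92] F [0.91 5.87 2.06] w 49.6 g 30.0 j6 1.38
show t110.9 tcp [ 330.34 -259.86  480.67] F [-0.2  -1.02 -1.31] w 49.8 g 30.0 j6 0.10
proj 344.17645821063513 181.34946393930971
crop 294 141
```

View pics/show_T.png

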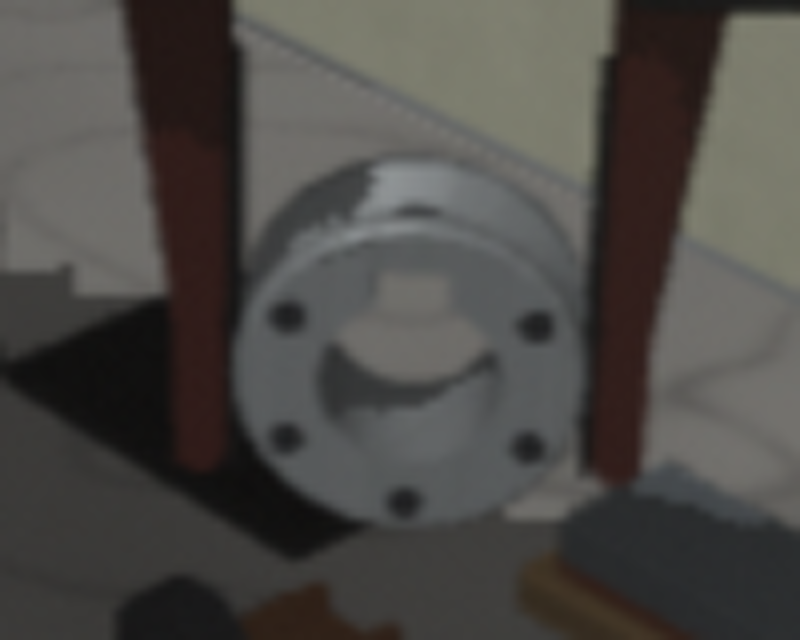

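Sheave T is gripped at 49.7 mm (small), with the keyway again upright within 1°. Insert it.

```bash
python3 - <<'E'
from ins import *
roll=-.02
env.reach(*pose(END+40*d+150*Z,YM,roll))
A(125,0,2,roll);env.hold(.1)
r=A(107,0,2,roll,rate=25,f_stop=4);print(r,loc(roll));env.hold(.1)
if not r:
    lo=A(107,0,-3,roll,rate=8,f_stop=2.5);a=loc(roll)[0][2];A(107,0,2,roll,rate=25);env.hold(.1)
    up=A(107,0,7,roll,rate=8,f_stop=2.5);b=loc(roll)[0][2];print(lo,a,up,b)
    h=(a+b)/2 if lo and up else 2
    A(107,0,h,roll,rate=25);env.hold(.1);r=A(90,0,h,roll,rate=25,f_stop=6);print(r,loc(roll),h,env.read_state()['time_s'])
E
```

```text
False (array([107.14,  -0.07,   2.05]), array([ 1.01,  0.28, -1.72]))
True -0.10639319253347423 True 2.949066212164695
False (array([90.18, -0.08,  1.52]), array([ 0.47, -0.26, -1.18])) 1.4213365098156103 116.3917
```

```bash
python3 - <<'E'
from ins import *
seat(90,1.42,-.02,33)
E
```

```text
z True 0.5458092474101193 True 2.563988370502244
seat True (array([34.77, -0.13,  1.46]), array([ 3.5 , -0.02,  0.64])) 119.3667
```

```bash
python3 - <<'E'
from ins import *
set_gripper(75);p=env.read_state()['tool_pos'];env.move_l(p+100*Z)
from pick import pick
pick([602.5,104,42],0,'C',dx=4)
E
```

```text
gripped C t123.9 tcp [606.77 104.63 103.38] F [-0.45  3.45  4.24] w 43.6 g 30.0 j6 1.69
show t127.0 tcp [ 330.34 -259.8   480.64] F [-0.1  -0.09 -0.86] w 43.8 g 30.0 j6 0.10
proj 344.17645821063513 181.34946393930971
crop 294 141
```

View pics/show_C.png

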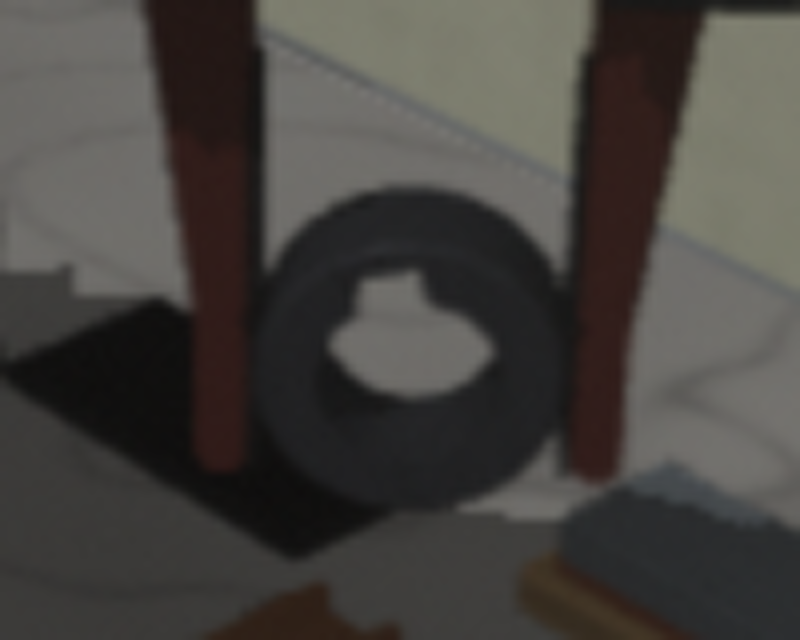

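```bash
python3 - <<'E'
from h import *
for c in [(410,378),(410,382)]:
    f=face([c,(388,276),(362,283),(418,268),(357,312),(428,305)],(294,141),18);g=f-f[0];print(g[1:],np.degrees(np.arctan2(g[1:,0],g[1:,1])), 'edge',np.degrees(np.arctan2(f[2,1]-f[3,1],f[2,0]-f[3,0])))
f=face([(409,382),(413,276),(378,278),(448,279)],(294,141),22);g=f-f[0];print('T',g,np.degrees(np.arctan2(g[1,0],g[1,1])),np.degrees(np.arctan2(f[2,1]-f[3,1],f[2,0]-f[3,0])))
E
```

```text
[[ 3.55 16.42]
 [ 7.16 15.18]
 [-0.6  17.84]
 [ 7.76 10.5 ]
 [-2.18 11.99]] [ 12.2   25.25  -1.92  36.49 -10.31] edge -18.966634020488
[[ 3.57 17.09]
 [ 7.18 15.84]
 [-0.58 18.51]
 [ 7.78 11.16]
 [-2.16 12.65]] [11.8  24.38 -1.8  34.9  -9.69] edge -18.966634020488
T [[ 0.    0.  ]
 [-0.06 17.14]
 [ 4.8  16.65]
 [-4.94 16.84]] -0.21028108593638284 -1.1193844123828836
```

The collar's keyway at (388,276) leans about 13° to the left. I'll roll the tool to correct it and look again.

```bash
python3 - <<'E'
from h import *
go([330,-260,420],.78,.227);env.hold(.2);st()
im=viewer.camera('side');c=crop(im,294,141,100,80,8);c=cv2.convertScaleAbs(c,alpha=1.5)
cv2.imwrite('pics/show_C2.png',c)
E
```

```text
t127.5 tcp [ 339.13 -269.16  479.65] F [ 0.34  0.58 -0.49] w 43.7 g 30.0 j6 0.08
```

View pics/show_C2.png

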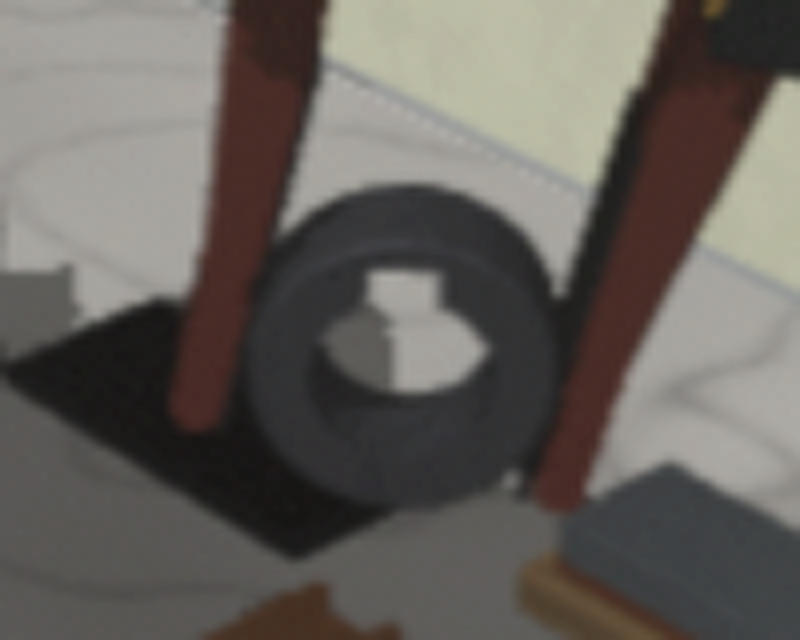

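```bash
python3 - <<'E'
from ins import *
roll=.227;L=-.36
env.reach(*pose(END+40*d+150*Z,YM,roll))
A(125,L,1.6,roll);env.hold(.1)
r=A(107,L,1.6,roll,rate=25,f_stop=4);print(r,loc(roll));env.hold(.1)
if not r:
    lo=A(107,L,-3,roll,rate=8,f_stop=2.5);a=loc(roll)[0][2];A(107,L,1.6,roll,rate=25);env.hold(.1)
    up=A(107,L,6.5,roll,rate=8,f_stop=2.5);b=loc(roll)[0][2];print(lo,a,up,b)
    h=(a+b)/2 if lo and up else 1.6
    A(107,L,h,roll,rate=25);env.hold(.1);r=A(91,L,h,roll,rate=25,f_stop=6);print(r,loc(roll),h)
    if not r: seat(91,h,roll,53,lat=L)
E
```

```text
False (array([107.13,  -0.43,   1.64]), array([ 0.57,  0.32, -1.  ]))
True -0.510006880068218 True 2.571936833597448
False (array([91.12, -0.46,  1.13]), array([-0.09,  0.26, -1.27])) 1.030964976764615
z True 0.12138026554839598 True 2.2039036827067946
seat True (array([57.47, -0.62,  1.08]), array([ 2.52,  0.56, -0.05])) 135.4833
```

```bash
python3 - <<'E'
from ins import *
set_gripper(70);s=env.read_state();zt=R.from_quat(s['orientation']).as_matrix()[:,2];env.move_l(s['tool_pos']-100*zt)
set_gripper(0)
env.reach(*pose(END-10*d+(85+60)*Z,YM,0))
G=lambda s,h,**k: go(END+(s-101)*d+(85+h)*Z,YM,ahead=80,lin=True,**k)
G(85,17.8);env.hold(.2)
r=G(64,17.8,rate=12,f_stop=7);env.hold(.1);x,F=loc(0);print(r,x,F@d,F)
G(90,18,rate=100);G(90,150);env.reach(*pose([560,-400,350],YM));st();save(7)
s=cv2.imread('pics/side7.png');t=cv2.imread('pics/top7.png')
cv2.imwrite('pics/f.png',cv2.convertScaleAbs(np.hstack([crop(s,305,190,90,80,5)[:400],crop(t,365,190,60,80,5)]),alpha=1.4))
E
```

```text
True [71.93 -0.17 36.99] 2.874901748755312 [ 2.46  2.11 -0.09]
 t142.7 tcp [ 560.09 -398.76  410.01] F [-0.14  0.41 -1.26] w 0.6 g 0.0 j6 0.70
```

View pics/f.png

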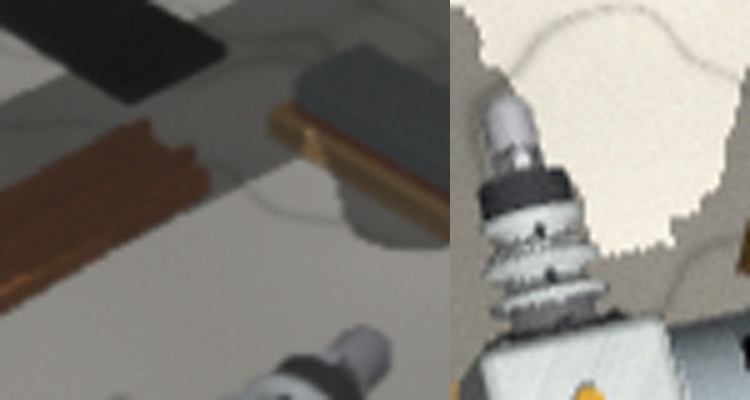

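The touch on the collar's outer face gives 61.9 mm from the shoulder, against 62 mm expected. The top view shows both sheaves and the collar stacked on the shaft, so everything is home.

```bash
python3 -c "
from station import workorder;print(workorder.sign_off())"
```

```text
the job is handed in; nothing more can be done
None
```

I handed in the drive at about 143 s: cap in the scrap box, key in the slot, and the middle sheave, small sheave and collar home on the shaft (large sheave absent). The sign-off returned no verdict.

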